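Proof-pull a finished pen

TASK

Proof-test the glued pen clamped in the pull tester: first zero the readout by pressing its blue button fully down and letting it go, then pull the orange grip out until the red pointer stands over the green band, hold it there for a full second without pulling on past the band, and ease the grip gently back home instead of letting it snap back. Leave the green pen, the tweezers and the glue bottle that stand beside the tester where they are.

Things in the scene. Friction and masses are not known exactly. Their poses are not given: they have to be found in the camera images.
- tester: Fixed pull tester: dark steel base plate 130 mm wide, 12 thick, from x = -180 to +220 mm in its own frame (origin on the table surface, mid-width). Its -x axis is the direction of pull, roughly towards the robot. Blue gauge housing from x = 15 to 110 mm, 60 mm wide, top 68 mm up; behind it a red pen in a clamp.
- puller (a joint): How far the sprung slide is pulled out of the gauge, m: 0 home, 0.080 at the stop, grows along the tester's -x. The spring takes 2 N to start and 160 N/m more, and returns the slide home by itself when let go.
- grip (a point): Pinch point on the upright orange grip plate, 80 mm above the table. Plate: 12 mm thick along the pull, 36 mm wide across it, 50 to 98 mm above the table; the slide's rod (top at 51 mm) runs from its foot to the housing. At home it is at x = -60 mm, y = 0 of the tester, 75 mm in front of the housing.
- pointer (a point): Red pointer: a thin bar 3 mm wide, 4 mm high, reaching 61 mm to the tester's -y side, 40 mm above the table, over the white scale strip. It moves with the grip and lies at the same place along the pull as the middle of the grip plate. This point is 50 mm to the -y side of the grip.
- band: Green band clipped over the white scale strip: the target mark, 12 mm long along the pull, top 34 mm above the table. Origin at the middle of its length, on the strip's top (30 mm high). Axes as the tester's. It stands 35 to 62 mm from the pointer's home along the pull.
- zero_button (a joint): Travel of the blue zero button, m: 0 up, 0.006 fully down; springs back, 5 N to press fully.
- zero_button_top (a point): Centre of the top face of the blue round button (28 mm across), pressed straight down. It stands in a black housing on a grey readout box (100 x 150 x 50 mm, fixed).
- spare_pen: Loose green pen lying on the table, 138 mm long along its x, 12 mm thick. Bystander.
- tweezers: Loose steel tweezers lying flat, 125 mm long along x. Bystander.
- glue: White glue bottle with yellow cap, 54 mm diameter, 150 mm tall, origin under its centre. Bystander.
- bead_case: Fixed clear bead case with coloured beads, 120 x 170 x 25 mm, its lid lying flat on its +x side. Origin under the centre of the case. Bystander.

How it is judged (in metres and radians):
On the way, in this order (a step that is already met when the one before it is completed fails the run):
1. the blue button is pressed fully down (5 mm or more of its 6) while the slide is home (value of joint zero_button above 0.005 m and value of joint puller below 0.004 m), for 0.05 s.
2. the button has come back up (value of joint zero_button below 0.0015 m), for 0.1 s.
3. the red pointer is held over the green band (within 6 mm of its middle) for 0.9 s (x of pointer in the frame of band between -0.006 and 0.006 m and value of joint zero_button below 0.0015 m), for 0.9 s.
At the end, for the whole second after the job is handed in: The slide is back home (within 4 mm) and at rest, the button is up (within 1.5 mm), and the green pen, tweezers and glue bottle are within 30 mm of where they began (value of joint puller below 0.004 m and value of joint zero_button below 0.0015 m and velocity of joint puller between -0.01 and 0.01 m/s and distance of each of spare_pen, tweezers, glue from where it was at the start of the episode below 0.03 m); the robot touches nothing.
It fails at once if the pointer is pulled past the band (more than 8 mm beyond its far edge) (x of pointer in the frame of band below -0.014 m).
It fails at once if the slide snaps back (faster than 0.25 m/s towards home) (velocity of joint puller below -0.25 m/s).
It fails at once if the green pen, tweezers or glue bottle is moved by more than 30 mm (distance of any of spare_pen, tweezers, glue from where it was at the start of the episode above 0.03 m).
It also fails if it takes over 53 s, if anything falls off the work surface, if the arm or the gripper's body presses on something with over 40 N, if the wrist force passes 120 N, or if a joint passes its speed limit or range.

ROBOT

A 6-joint arm with a two-finger parallel gripper is mounted at the origin on the work surface. World frame = base frame: x ahead of the robot, y to its left, z up, the work surface at z = 0. Lengths are in mm, angles in rad, forces in N, time in s.
With the tool pointing down it reaches from about 275 to 750 mm from the base axis. Payload 10.2 kg.
Tool frame: the origin (TCP) lies between the finger pads; the fingertips stand 8 mm ahead of it and the grasp point (between the pads) lies 11 mm behind it; z points along the fingers, y is the line along which they close (so a half turn about z gives the same grasp; the last joint's range is limited). The gripper opens to 85 mm and grips with 20 to 120 N. Pads are 22 mm wide; open, the fingers measure 114 mm over their backs; the gripper's body (76 mm by 85 mm) begins 54 mm behind the grasp point. The pads swing forward as they close: fully open they stand 13 mm farther back than shut.
Start: joints at [1.081, 0.313, 1.498, -0, 1.331, -0.223], TCP at [138.427, 506.428, 239.294] pointing down, gripper open.
Joint ranges: [-2.94, 2.94], [-0.97, 2.17], [0.19, 2.56], [-1.23, 4.37], [0.02, 3.11], [-2.88, 2.88]. Speed limits (rad/s): [2.39, 2.39, 3.01, 3.14, 3.14, 3.14].

INTERFACE

Orientations are given as a unit quaternion [w, x, y, z].
In Python, from rig import * gives the robot as it stands.
- The arm moves only by the shell command python3 -m handwheel 'ROWS' [FORCE]. ROWS is JSON, a list that holds one entry, the list of rows, each a list of 7 numbers: the shift along the world's x, y, z in mm, then the turn, a rotation vector about the world's x, y, z in degrees, then the opening, from -1 (shut) to 1 (fully open). A call has 1 to 8 rows; each row shifts and turns the commanded pose from where the row before left it; what a row does not reach is not made up. A row lasts 1/8 s, in which the tool goes at most 62.5 mm and 10.7 degrees, less where a joint would pass 70% of its speed; a pose out of reach is approached as far as the arm can. A call is refused whole if a number of a shift passes 62.5 or a number of a turn 10.7, either way. A call with a gripper value outside its range is refused whole. The fingers move at their own pace and stop on an object; FORCE is the grip in N (left out, the last holds). Time passes only in rows, so rows that do not move let the fingers close. It gives the time, the measured TCP pose, the force, the opening and the grip force at its end, in the units of the state.
- sense(): the state, without advancing time (a new reading comes with each control period).
- capture(name): name is "scene" or "top"; returns a dict with "image" (400x640x3 uint8, red, green, blue), "fx", "fy", "cx", "cy" (pixels), "dist_coeffs" ([k1, k2, p1, p2, k3] as OpenCV has them; the pictures are not rectified), "rvec" (rotation vector, rad) and "tvec" (3), from world to camera coordinates, as OpenCV has them. Camera axes: x right, y down, z forward; pixel columns grow to the right and rows downward; lengths in mm; the calibration is good to about 2 mm. A picture is of the moment at which its call begins. There is no depth.
- finish_job(): hands the job in; it is judged then, once.
The state is a dict: "time_s": time; "joints": joint angles; "dq": joint speeds; "tau": joint torques, N m; "eef_pos": TCP position; "ee_rot": TCP orientation; "force": force on the tool from outside, world axes, zero at the start; "wrist_torque": the same for the moment, N m; "grip_width": opening from 0.0 (shut) to 1.0 (fully open); "grip_force": force on a finger pad.
Only numpy, scipy, OpenCV 4.12 (cv2) and the standard library are available. Lean on these libraries where they do the work, as an engineer would, in place of code of your own. Each camera call takes 0.05 s, during which the arm holds its last target. There are 200 camera calls.

## Working session

There is one attempt and no reset: what is moved stays moved. The work goes in short steps, Python scripts to look and compute and a shell command to move; the robot and the scene stay as the last step left them, time stands still between calls to the robot, and variables do not carry over. Pictures are saved under pics/ and viewed, at most 10 in all, crops included, and the job is handed in when it is done.

```bash
mkdir -p pics; ls
cat > h.py <<'E'
from rig import *
import numpy as np, cv2, json
def cal(c):
    K=np.array([[c["fx"],0,c["cx"]],[0,c["fy"],c["cy"]],[0,0,1.]]);return K,np.array(c["dist_coeffs"],float),np.array(c["rvec"],float),np.array(c["tvec"],float)
def world(c,uv,z):
    K,d,r,t=cal(c);R=cv2.Rodrigues(r)[0]
    p=cv2.undistortPoints(np.array([[uv]],float),K,d).ravel()
    C=-R.T@t;D=R.T@np.array([p[0],p[1],1]);return C+D*(z-C[2])/D[2]
def proj(c,P):
    K,d,r,t=cal(c);return cv2.projectPoints(np.array(P,float).reshape(-1,1,3),r,t,K,d)[0].reshape(-1,2)
E
python3 - <<'E'
from h import *
import pickle
for n in ("top","scene"):
    c=capture(n);cv2.imwrite(f"pics/{n}0.png",c["image"][...,::-1]);pickle.dump(c,open(n+".pkl","wb"))
    R=cv2.Rodrigues(np.array(c["rvec"]))[0];print(n,-R.T@np.array(c["tvec"]),c["fx"])
print(sense())
E
```

```text
pics
top [ 514.84293439  -26.47565476 1060.7427292 ] 399.1059363412209
scene [1473.39543008  -60.72427613 1075.00818344] 451.8445686726545
{'time_s': 0.1, 'joints': array([ 1.08061685e+00,  3.13379850e-01,  1.49833002e+00, -1.45557166e-05,
        1.33099648e+00, -2.23381748e-01]), 'dq': array([-0.00081281, -0.00024477, -0.00357286, -0.00045573,  0.00050885,
        0.00104545]), 'tau': array([ 4.09377040e-03, -4.12895823e+01, -2.60143822e+01, -1.99255379e-05,
        2.99322914e-03,  2.84844072e-05]), 'eef_pos': array([138.31772373, 506.23421552, 238.81126599]), 'ee_rot': array([-1.87860460e-04,  1.33001835e-01,  9.91115635e-01, -5.24248719e-04]), 'force': array([ 0.06300031,  0.03431525, -1.12556465]), 'wrist_torque': array([-0.04518445, -0.01882159,  0.00762291]), 'grip_force': 0.0, 'grip_width': 0.9964466898330154}
```

View pics/top0.png

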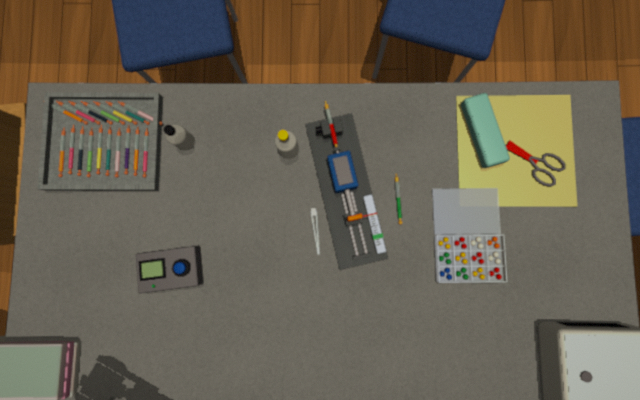

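View pics/scene0.png

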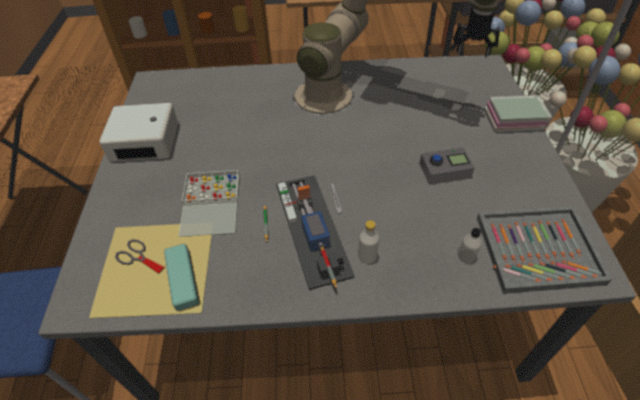

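Top view (up is +x, left is +y): the grip is near (355,217), the pointer near (372,214), the band near (378,237) and the button near (181,268). I'll enlarge those areas.

Run:
```python
from h import *
import pickle
c=pickle.load(open("top.pkl","rb"));I=c["image"][...,::-1]
a=cv2.resize(I[180:270,300:400],None,fx=6,fy=6,interpolation=cv2.INTER_CUBIC)
b=cv2.resize(I[245:295,160:210],None,fx=4,fy=4,interpolation=cv2.INTER_CUBIC)
o=np.zeros((540,800,3),np.uint8);o[:,:600]=a;o[:200,600:]=b;cv2.imwrite("pics/crop1.png",o)
s=pickle.load(open("scene.pkl","rb"));J=s["image"][...,::-1]
a=cv2.resize(J[170:220,270:345],None,fx=8,fy=8,interpolation=cv2.INTER_CUBIC)
b=cv2.resize(J[145:170,420:445],None,fx=8,fy=8,interpolation=cv2.INTER_CUBIC)
o=np.zeros((400,800,3),np.uint8);o[:,:600]=a;o[:200,600:]=b;cv2.imwrite("pics/crop2.png",o)
```

```text
(no output)
```

View pics/crop1.png

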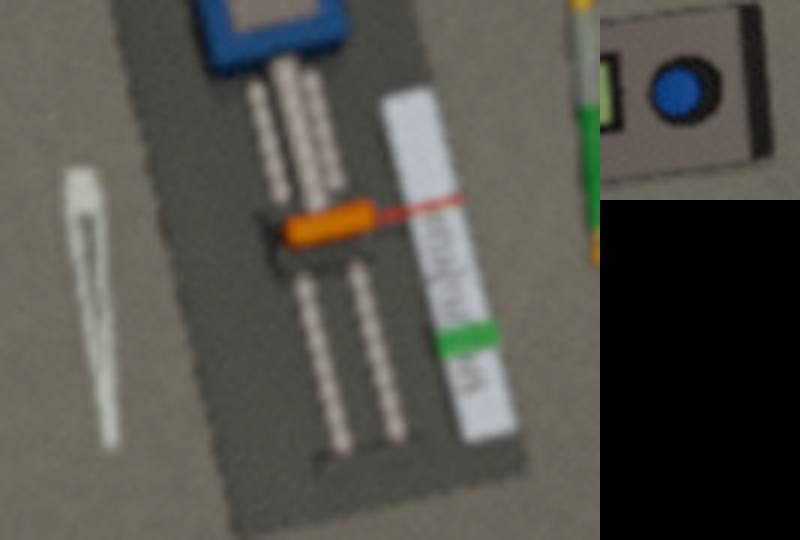

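View pics/crop2.png

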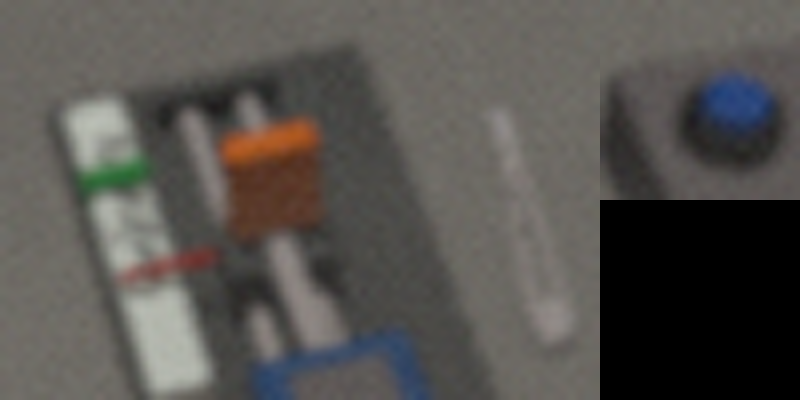

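Run:
```python
from h import *
import pickle
c=pickle.load(open("top.pkl","rb"));s=pickle.load(open("scene.pkl","rb"))
T=lambda x,y:((x+.5)/6-.5+300,(y+.5)/6-.5+180)
S=lambda x,y:((x+.5)/8-.5+270,(y+.5)/8-.5+170)
f=lambda n,cc,uv,z:print(n,world(cc,uv,z).round(1))
f("griptop",c,T(330,222),98);f("griptop s",s,S(271,143),98)
f("ptr tip",c,T(463,199),44);f("ptr base",c,T(380,216),44);f("ptr tip s",s,S(120,275),44);f("ptr base s",s,S(216,256),44)
f("band",c,T(468,338),34);f("band s",s,S(115,174),34)
for p in [(382,97),(435,88),(466,443),(517,430)]: f("strip",c,T(*p),30)
for p in [(235,535),(527,470)]: f("plate",c,T(*p),12)
f("plate far",c,(307,124),12);f("plate far",c,(351,115.5),12)
ub=(160+78.5/4-.5,245+90.5/4-.5);us=(420+135.5/8-.5,145+102.5/8-.5)
for z in (50,60,65,70,75,80,90): print(z,world(c,ub,z).round(1),world(s,us,z).round(1))
```

```text
griptop [574.6 -89.4  98. ]
griptop s [579.3 -85.3  98. ]
ptr tip [ 587.9 -149.3   44. ]
ptr base [ 580.6 -114.1   44. ]
ptr tip s [ 592.5 -145.1   44. ]
ptr base s [ 585.8 -108.9   44. ]
band [ 529.4 -151.9   34. ]
band s [ 532.4 -147.8   34. ]
strip [ 633.  -116.6   30. ]
strip [ 636.9 -139.5   30. ]
strip [ 485. -151.   30.]
strip [ 490.6 -172.6   30. ]
plate [444.7 -53.3  12. ]
plate [ 473.1 -179.2   12. ]
plate far [829.5  31.9  12. ]
plate far [852.8 -86.7  12. ]
50 [450.2 347.   50. ] [434.4 350.2  50. ]
60 [450.8 343.3  60. ] [444.6 346.2  60. ]
65 [451.1 341.5  65. ] [449.6 344.2  65. ]
70 [451.5 339.6  70. ] [454.7 342.2  70. ]
75 [451.8 337.8  75. ] [459.8 340.2  75. ]
80 [452.1 335.9  80. ] [464.8 338.2  80. ]
90 [452.7 332.2  90. ] [475.  334.2  90. ]
```

The tester's yaw is about 13.2°, and the pull to the band is about 58.5 mm. The button top is near (452, 340, 70). I'll go to the button first, with the fingers shut and the yaw already turned for the grasp.

```bash
python3 -m handwheel '[[[39,-21,-8,0,0,-7.7,-1],[39,-21,-8,0,0,-7.7,-1],[39,-21,-8,0,0,-7.7,-1],[39,-21,-8,0,0,-7.7,-1],[39,-21,-8,0,0,-7.7,-1],[39,-21,-8,0,0,-7.7,-1],[39,-20,-8,0,0,-7.7,-1],[39,-20,-8,0,0,-7.7,-1]]]' 60; python3 -m handwheel '[[[0,0,-35,0,0,0,-1],[0,0,-25,0,0,0,-1],[0,0,0,0,0,0,-1],[0,0,0,0,0,0,-1]]]'
```

```text
time_s: 1.1
eef_pos: [451.5, 339.6, 174.7]
ee_rot: [-0.0, 0.624, 0.782, -0.0]
force: [-0.1, -0.3, 0.1]
grip_width: 0.002
grip_force: 0.0
time_s: 1.6
eef_pos: [450.8, 340.7, 116.3]
ee_rot: [0.0, 0.622, 0.783, 0.001]
force: [0.2, 1.3, 0.3]
grip_width: -0.0
grip_force: 0.0
```

```bash
python3 -m handwheel '[[[0,0,-20,0,0,0,-1],[0,0,-12,0,0,0,-1],[0,0,0,0,0,0,-1],[0,0,0,0,0,0,-1]]]'; for i in 1; do python3 -m handwheel '[[[0,0,-3,0,0,0,-1],[0,0,-3,0,0,0,-1],[0,0,0,0,0,0,-1]]]'; done
python3 - <<'E'
from h import *
for n in("scene",):
    J=capture(n)["image"][...,::-1];cv2.imwrite("pics/btn.png",cv2.resize(J[110:190,390:490],None,fx=7,fy=7,interpolation=cv2.INTER_CUBIC))
E
```

```text
time_s: 2.1
eef_pos: [450.8, 340.7, 84.1]
ee_rot: [0.0, 0.622, 0.783, 0.001]
force: [0.2, -0.3, -0.1]
grip_width: -0.002
grip_force: 0.0
time_s: 2.48
eef_pos: [450.7, 340.6, 77.5]
ee_rot: [0.0, 0.622, 0.783, 0.0]
force: [1.4, 0.0, 3.0]
grip_width: 0.002
grip_force: 1.4
```

View pics/btn.png

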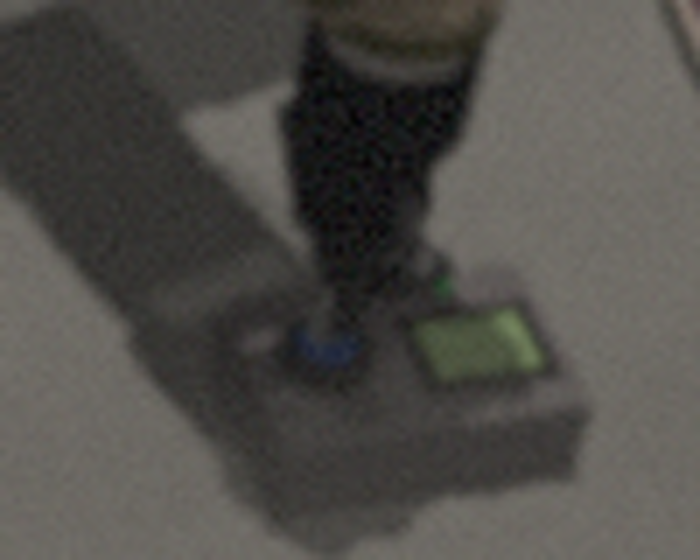

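The fingertips stand on the button (blue cap at about (325,345) in the crop), and the 3 N reading shows the press has begun. I'll keep pressing in small steps.

```bash
python3 -m handwheel '[[[0,0,-2,0,0,0,-1],[0,0,0,0,0,0,-1]]]';python3 -m handwheel '[[[0,0,-2,0,0,0,-1],[0,0,0,0,0,0,-1]]]'
```

```text
time_s: 2.78
eef_pos: [450.7, 340.6, 75.5]
ee_rot: [0.0, 0.622, 0.783, 0.0]
force: [1.0, 0.8, 4.1]
grip_width: 0.003
grip_force: 2.0
time_s: 3.02
eef_pos: [450.7, 340.6, 74.0]
ee_rot: [0.0, 0.622, 0.783, 0.0]
force: [-1.0, -0.8, 9.2]
grip_width: 0.0
grip_force: 4.7
```

```bash
python3 -m handwheel '[[[0,0,-1,0,0,0,-1],[0,0,0,0,0,0,-1]]]'; python3 -m handwheel '[[[0,0,3,0,0,0,-1],[0,0,15,0,0,0,-1],[0,0,40,0,0,0,-1],[0,0,40,0,0,0,-1],[0,0,0,0,0,0,0],[0,0,0,0,0,0,0.2]]]'
```

```text
time_s: 3.28
eef_pos: [450.8, 340.6, 73.9]
ee_rot: [0.0, 0.622, 0.783, 0.001]
force: [-3.0, -1.0, 16.9]
grip_width: 0.001
grip_force: 8.6
time_s: 4.03
eef_pos: [449.9, 340.2, 169.6]
ee_rot: [-0.0, 0.622, 0.783, -0.001]
force: [-0.5, 0.1, -0.3]
grip_width: 0.414
grip_force: 0.0
```

The button bottomed out at 17 N and has been released. Next I'll go above the grip.

```bash
python3 -m handwheel '[[[15,-53,0,0,0,0,0.6],[16,-53,0,0,0,0,0.6],[16,-53,0,0,0,0,0.6],[16,-54,0,0,0,0,0.6],[16,-54,0,0,0,0,0.6],[16,-54,0,0,0,0,0.6],[16,-53,0,0,0,0,0.6],[16,-53,0,0,0,0,0.6]]]'; python3 -m handwheel '[[[0,0,-20,0,0,0,0.6],[0,0,0,0,0,0,0.6],[0,0,0,0,0,0,0.6]]]'
python3 - <<'E'
from h import *
o=[]
for n,(a,b) in(("top",(355,217)),("scene",(305,190))):
    J=capture(n)["image"][...,::-1];o.append(cv2.resize(J[b-45:b+45,a-33:a+33],None,fx=6,fy=6,interpolation=cv2.INTER_CUBIC))
cv2.imwrite("pics/above.png",np.hstack(o))
print(sense()["eef_pos"])
E
```

```text
time_s: 5.03
eef_pos: [577.1, -88.2, 168.9]
ee_rot: [-0.001, 0.622, 0.783, -0.0]
force: [1.0, 0.2, -0.6]
grip_width: 0.8
grip_force: 0.0
time_s: 5.4
eef_pos: [577.3, -86.0, 150.4]
ee_rot: [-0.0, 0.621, 0.783, -0.0]
force: [-0.1, 0.6, -0.1]
grip_width: 0.803
grip_force: 0.0
[577.5618553  -86.00328205 150.87346607]
```

View pics/above.png

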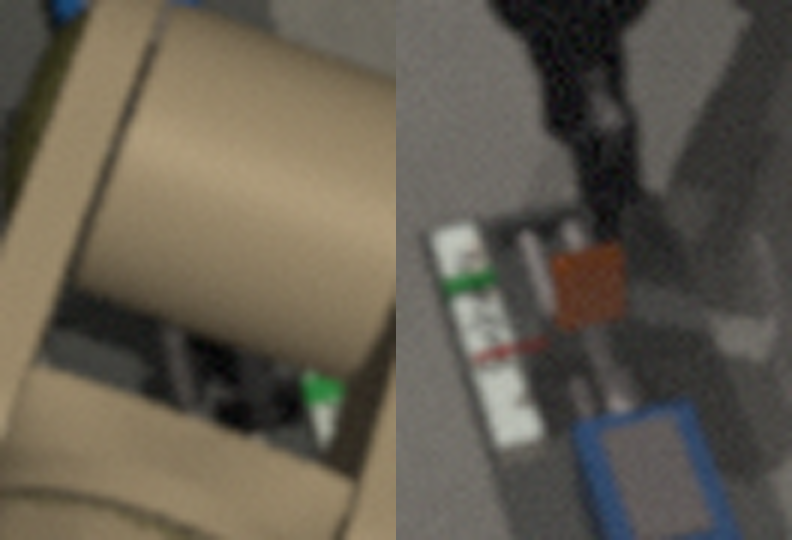

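The scene view shows the gripper over the orange plate (580,285) and the pointer home near (510,350). I'll descend and watch the force.

```bash
python3 -m handwheel '[[[0,0,-20,0,0,0,0.6],[0,0,-20,0,0,0,0.6],[0,0,-15,0,0,0,0.6],[0,0,0,0,0,0,0.6]]]';python3 -m handwheel '[[[0,0,-12,0,0,0,0.6],[0,0,-12,0,0,0,0.6],[0,0,0,0,0,0,0.6],[0,0,0,0,0,0,0.6]]]'
```

```text
time_s: 6.0
eef_pos: [577.1, -86.2, 94.7]
ee_rot: [-0.001, 0.622, 0.783, -0.0]
force: [0.4, -0.3, -0.5]
grip_width: 0.803
grip_force: 0.0
time_s: 6.5
eef_pos: [577.6, -86.6, 71.5]
ee_rot: [0.0, 0.622, 0.783, 0.0]
force: [0.2, -0.8, 0.1]
grip_width: 0.804
grip_force: 0.0
```

```bash
python3 -m handwheel '[[[0,0,0,0,0,0,0],[0,0,0,0,0,0,-0.2],[0,0,0,0,0,0,-0.35],[0,0,0,0,0,0,-0.45],[0,0,0,0,0,0,-0.5],[0,0,0,0,0,0,-0.5]]]' 30
```

```text
time_s: 7.25
eef_pos: [577.4, -86.6, 71.3]
ee_rot: [-0.0, 0.622, 0.783, -0.0]
force: [-0.2, -0.4, 0.1]
grip_width: 0.252
grip_force: 0.0
```

```bash
python3 -m handwheel '[[[0,0,0,0,0,0,-0.6],[0,0,0,0,0,0,-0.65],[0,0,0,0,0,0,-0.7],[0,0,0,0,0,0,-0.75],[0,0,0,0,0,0,-0.8],[0,0,0,0,0,0,-1],[0,0,0,0,0,0,-1],[0,0,0,0,0,0,-1]]]' 40
```

```text
time_s: 8.25
eef_pos: [574.4, -87.2, 71.3]
ee_rot: [-0.003, 0.621, 0.783, -0.003]
force: [-20.8, -5.1, 12.0]
grip_width: 0.136
grip_force: 39.1
```

The plate is gripped and pressed against its home stop. The measured home, (574.4, -87.2), agrees with the top camera. I'll pull about 50 mm, then look.

```bash
python3 -m handwheel '[[[-3,-0.7,0,0,0,0,-1],[-3,-0.7,0,0,0,0,-1],[-6,-1.4,0,0,0,0,-1],[-8,-1.9,0,0,0,0,-1],[-8,-1.9,0,0,0,0,-1],[-8,-1.9,0,0,0,0,-1],[-7,-1.6,0,0,0,0,-1],[0,0,0,0,0,0,-1]]]' 60;python3 -m handwheel '[[[-4,-0.9,0,0,0,0,-1],[-4,-0.9,0,0,0,0,-1],[0,0,0,0,0,0,-1],[0,0,0,0,0,0,-1]]]'
python3 - <<'E'
from h import *
o=[]
for n,(a,b) in(("top",(375,235)),("scene",(292,195))):
    J=capture(n)["image"][...,::-1];o.append(cv2.resize(J[b-28:b+28,a-25:a+25],None,fx=8,fy=8,interpolation=cv2.INTER_CUBIC))
cv2.imwrite("pics/pull.png",np.hstack(o))
s=sense();print(s["eef_pos"],s["force"],(np.array([574.4,-87.2])-s["eef_pos"][:2])@[.974,.228])
E
```

```text
time_s: 9.25
eef_pos: [534.8, -96.7, 71.5]
ee_rot: [0.001, 0.622, 0.783, 0.001]
force: [8.5, 3.5, -2.6]
grip_width: 0.137
grip_force: 60.2
time_s: 9.75
eef_pos: [527.3, -98.5, 71.5]
ee_rot: [0.001, 0.622, 0.783, 0.001]
force: [8.8, 1.8, -3.4]
grip_width: 0.135
grip_force: 60.1
[527.32721872 -98.46698858  71.46193565] [ 9.33709783  1.63533452 -3.74527078] 48.41776236486749
```

View pics/pull.png

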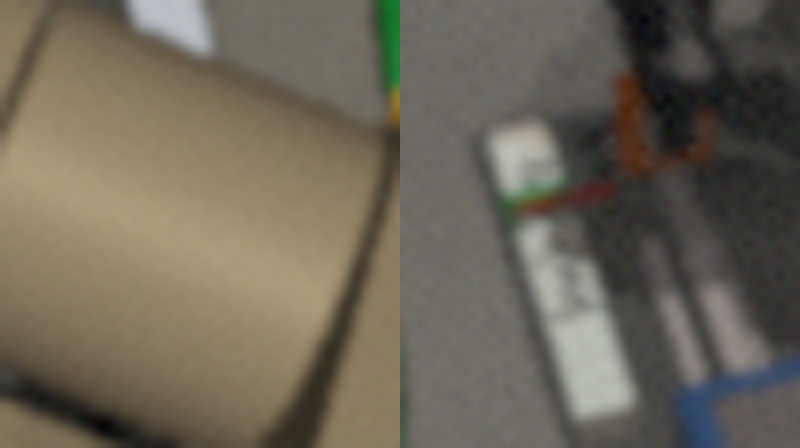

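Run:
```python
from h import *
import pickle
s=pickle.load(open("scene.pkl","rb"))
f=lambda x,y:((x+.5)/8-.5+267,(y+.5)/8-.5+167)
for p,z in (((122,211),43),((215,188),43),((165,200),43)):
    w=world(s,f(*p),z);print(w.round(1),w[:2]@[.974,.228])
```

```text
[ 546.8 -153.5   43. ] 497.5788410215488
[ 537.6 -117.7   43. ] 496.75599385098565
[ 542.4 -137.    43. ] 497.0164083146216
```

Scene and top agree: about 10 to 12 mm remain. I'll move 10.6 mm and check.

```bash
python3 -m handwheel '[[[-4,-0.9,0,0,0,0,-1],[-4,-0.9,0,0,0,0,-1],[-2.4,-0.6,0,0,0,0,-1],[0,0,0,0,0,0,-1]]]'
python3 - <<'E'
from h import *
a,b=292,195
J=capture("scene")["image"][...,::-1];cv2.imwrite("pics/band.png",cv2.resize(J[b-28:b+22,a-25:a+25],None,fx=10,fy=10,interpolation=cv2.INTER_CUBIC))
s=sense();print(s["eef_pos"],s["force"],(np.array([574.4,-87.2])-s["eef_pos"][:2])@[.974,.228])
E
```

```text
time_s: 10.35
eef_pos: [517.0, -100.9, 71.5]
ee_rot: [0.001, 0.622, 0.783, 0.001]
force: [11.3, 3.3, -4.6]
grip_width: 0.134
grip_force: 60.0
[ 517.10526119 -100.87357244   71.47267652] [11.15641034  1.9928703  -3.70830521] 58.922650118498694
```

View pics/band.png

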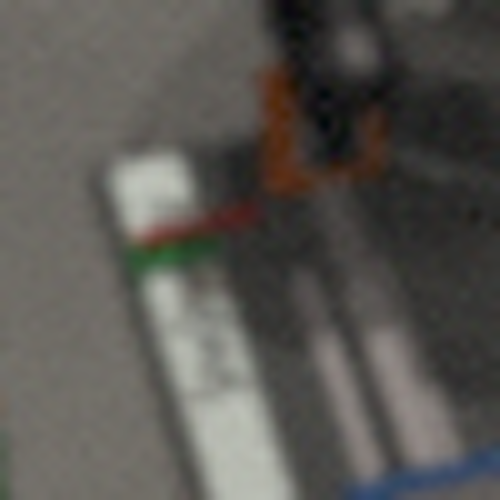

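Run:
```python
from h import *
import pickle
s=pickle.load(open("scene.pkl","rb"))
f=lambda x,y:((x+.5)/10-.5+267,(y+.5)/10-.5+167)
for n,p,z in (("p",(145,241),42),("p",(255,211),42),("p",(185,229),42),("band near-housing edge",(150,270),34),("edge",(218,255),34),("edge mid",(182,263),34)):
    w=world(s,f(*p),z);print(n,w.round(1),(w[:2]@[.974,.228]).round(1))
```

```text
p [ 536.3 -156.    42. ] 486.8
p [ 526.3 -121.9   42. ] 484.8
p [ 532.2 -143.6   42. ] 485.6
band near-housing edge [ 541.2 -155.1   34. ] 491.8
edge [ 536.5 -134.1   34. ] 492.0
edge mid [ 539.  -145.2   34. ] 491.9
```

The pointer is at 485.6 along the pull and the band centre at about 485, so it's over the band. I'll hold 1.5 s, then ease back.

```bash
H='';python3 -m handwheel '[[[0,0,0,0,0,0,-1],[0,0,0,0,0,0,-1],[0,0,0,0,0,0,-1],[0,0,0,0,0,0,-1],[0,0,0,0,0,0,-1],[0,0,0,0,0,0,-1],[0,0,0,0,0,0,-1],[0,0,0,0,0,0,-1]]]'; python3 -m handwheel '[[[0,0,0,0,0,0,-1],[0,0,0,0,0,0,-1],[0,0,0,0,0,0,-1],[0,0,0,0,0,0,-1]]]'
python3 -m handwheel '[[[3,0.7,0,0,0,0,-1],[5,1.2,0,0,0,0,-1],[6,1.4,0,0,0,0,-1],[6,1.4,0,0,0,0,-1],[6,1.4,0,0,0,0,-1],[6,1.4,0,0,0,0,-1],[6,1.4,0,0,0,0,-1],[4,0.9,0,0,0,0,-1]]]'
python3 -m handwheel '[[[4,0.9,0,0,0,0,-1],[4,0.9,0,0,0,0,-1],[3,0.7,0,0,0,0,-1],[1.5,0.4,0,0,0,0,-1],[0,0,0,0,0,0,-1],[0,0,0,0,0,0,-1]]]'
```

```text
time_s: 11.4
eef_pos: [517.2, -100.9, 71.5]
ee_rot: [0.002, 0.622, 0.783, 0.001]
force: [12.3, 2.0, -3.8]
grip_width: 0.134
grip_force: 60.0
time_s: 11.9
eef_pos: [517.2, -100.9, 71.5]
ee_rot: [0.002, 0.622, 0.783, 0.001]
force: [10.9, 1.9, -4.4]
grip_width: 0.133
grip_force: 60.0
time_s: 12.9
eef_pos: [558.4, -91.1, 71.5]
ee_rot: [0.0, 0.622, 0.783, 0.0]
force: [2.4, 0.6, 0.8]
grip_width: 0.132
grip_force: 60.9
time_s: 13.65
eef_pos: [570.6, -88.2, 71.4]
ee_rot: [0.0, 0.622, 0.783, 0.0]
force: [1.9, 0.7, 4.6]
grip_width: 0.136
grip_force: 61.4
```

```bash
python3 -m handwheel '[[[1,0.2,0,0,0,0,-1],[1,0.2,0,0,0,0,-1],[0,0,0,0,0,0,-1]]]'; python3 -m handwheel '[[[1,0.2,0,0,0,0,-1],[0,0,0,0,0,0,-1]]]';python3 -m handwheel '[[[1,0.2,0,0,0,0,-1],[0,0,0,0,0,0,-1]]]'
```

```text
time_s: 14.02
eef_pos: [572.6, -87.7, 71.4]
ee_rot: [0.0, 0.622, 0.783, 0.0]
force: [1.9, 1.9, 5.4]
grip_width: 0.135
grip_force: 61.6
time_s: 14.28
eef_pos: [573.6, -87.5, 71.4]
ee_rot: [0.0, 0.622, 0.783, 0.0]
force: [2.0, 2.5, 5.8]
grip_width: 0.13
grip_force: 61.6
time_s: 14.52
eef_pos: [574.1, -87.4, 71.4]
ee_rot: [-0.001, 0.622, 0.783, -0.0]
force: [-1.2, 1.9, 7.3]
grip_width: 0.133
grip_force: 61.8
```

The slide is home, since the force has flipped. Now I'll open slowly and retreat.

```bash
python3 -m handwheel '[[[0,0,0,0,0,0,-0.6],[0,0,0,0,0,0,-0.4],[0,0,0,0,0,0,0],[0,0,0,0,0,0,0.4],[0,0,0,0,0,0,0.6],[0,0,0,0,0,0,0.6]]]' 20; python3 -m handwheel '[[[0,0,20,0,0,0,0.6],[0,0,30,0,0,0,0.6],[0,0,40,0,0,0,0.6],[0,0,40,0,0,0,0.6],[-30,0,20,0,0,0,0.6],[-50,50,20,0,0,0,0.6],[-50,50,0,0,0,0,0.6],[-50,50,0,0,0,0,0.6]]]';python3 -m handwheel '[[[-50,50,0,0,0,0,0.6],[-50,50,0,0,0,0,0.6],[0,0,0,0,0,0,0.6],[0,0,0,0,0,0,0.6],[0,0,0,0,0,0,0.6]]]'
python3 - <<'E'
from h import *
I=capture("top")["image"][...,::-1];J=capture("scene")["image"][...,::-1]
cv2.imwrite("pics/end.png",np.hstack([cv2.resize(I[110:290,240:420],None,fx=2.2,fy=2.2),cv2.resize(J[160:340,200:380],None,fx=2.2,fy=2.2)]))
E
```

```text
time_s: 15.28
eef_pos: [574.5, -87.4, 71.3]
ee_rot: [0.0, 0.622, 0.783, -0.0]
force: [0.1, -0.4, 0.0]
grip_width: 0.8
grip_force: 0.0
time_s: 16.27
eef_pos: [412.0, 44.6, 238.4]
ee_rot: [0.0, 0.622, 0.783, 0.0]
force: [0.9, 0.2, 0.9]
grip_width: 0.797
grip_force: 0.0
time_s: 16.9
eef_pos: [326.0, 131.3, 238.2]
ee_rot: [-0.0, 0.622, 0.783, -0.0]
force: [0.1, 0.1, -1.1]
grip_width: 0.796
grip_force: 0.0
```

View pics/end.png

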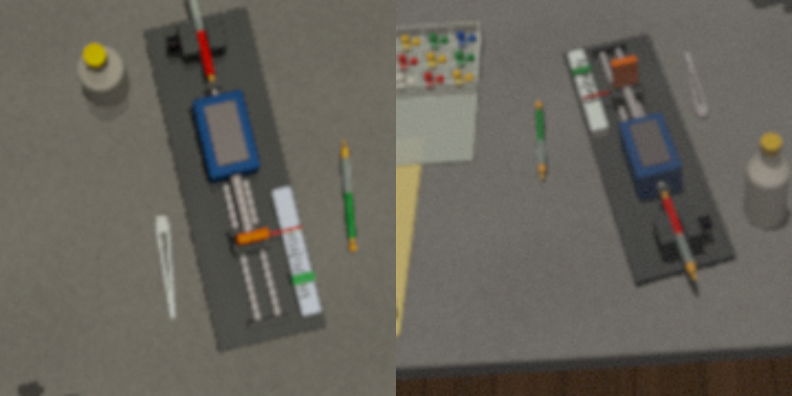

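The grip is home (253,236), the pointer is back at (287,230), and the pen, tweezers and bottle look unmoved. I'm handing it in.

```bash
python3 -c "
from rig import *
print(finish_job())"
```

```text
the job is handed in; nothing more can be done
None
```

I zeroed the readout, held the pointer over the green band for about 1.5 s, eased the grip back home, and left the pen, tweezers and glue bottle in place; the job is handed in, but no verdict came back.

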